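# Lift the sagging gate bolt over its bent keeper and hold the chute gate ajar

## Task

Let the three wooden balls out of the bench chute: its gate is locked by a barrel bolt that sags in worn loops, so that the nose of the bolt hooks behind the bent-up lip of the keeper. Take the bolt by its upright handle, lift it and, keeping it lifted, pull it sideways over the lip and right out of the keeper without forcing it, then use the same handle to swing the sprung gate towards the robot, about 10 cm open at its free edge, so that all the balls drop into the tray in front. Finish still gripping the bolt's handle and holding the gate ajar like that, since it would spring shut by itself, and leave the other things on the bench where they are.

Things in the scene. Friction and masses are not known exactly. Their poses are not given: they have to be found in the camera images.
- chute: wooden chute with two sloped lanes, fixed to the bench, 385 mm wide over all, 190 mm high. Origin on the bench below the middle of the closed gate. Its x points away from the robot, up the lanes; its y points left along the closed gate, from the bolted free edge towards the hinge; z up. The gate closes the front; a 63 mm wide post with the keeper stands right of it (-y), a 40 mm post left of it (+y). Posts and sides end 190 mm above the bench
- gate (a joint): angle of the gate about its upright hinge, rad: 0 shut, grows as the free edge swings towards the robot (clockwise seen from above), stop at 1.0. The gate is 258 mm wide, 115 mm high, 18 mm thick, its underside 70 mm and its top 185 mm above the bench. A spring shuts it, 0.18 Nm when shut and 0.30 Nm at 0.5 rad, about 2 N at the handle. Bolted, it gives only about 0.02 rad
- gate_hinge (a point): on the gate's upright hinge axis, at its left edge (chute x 0, y 130 mm), 127 mm above the bench
- gate_edge (a point): middle height of the gate's free edge, 260 mm from the hinge axis; it opens by about 260 mm times the sine of the gate's angle
- draw (a joint): how far the bolt is pulled out of the keeper, m, along the gate towards its hinge (chute +y while shut). Starts at 0 to 0.008; end stop 0.060. The nose meets the lip at about 0.015 unless lifted, and the bolt is out of the keeper from 0.036 on. About 1 N of friction; stays where it is left
- lift (a joint): how far the bolt is lifted in its loops, m: 0 hanging down, end stop 0.022. The nose passes over the lip from 0.0085 on; about 0.015 is comfortable. It drops back by its own weight (0.3 kg) when let go
- bolt: steel barrel bolt carried on the front of the gate: a level rod of 12 mm diameter, 217 mm long, axis 28 mm in front of the middle of the gate and 150 mm above the bench when hanging, with a nose of 12 x 12 mm turned down 10 mm below the rod at its -y end, and an upright round handle. Origin on the rod's axis at the handle, 215 mm from the hinge axis along the gate when draw is 0; axes as the gate's (as the chute's while shut). Nose 90 to 102 mm from the origin towards -y
- bolt_handle (a point): the point to grip: on the axis of the bolt's upright round handle, 70 mm above the rod's axis (220 mm above the bench when hanging). The handle's shaft is 18 mm in diameter up to 71 mm above the rod; above it sits a 19 mm high button 25 mm across, top at 90 mm. The handle can only move with the bolt, so it may be gripped from above with the fingers closing in any level direction
- keeper: steel bracket on the right post, open at the top: a lip across the bolt's path, 8 mm thick along y, and a front cheek 15 mm in front of the lip's middle that rises 42 mm above it, with a small sight window through which lip and nose are seen. Origin at the middle of the lip's top, 142 mm above the bench; axes as the chute's
- tray_in (a point): middle of the inner floor of the plywood tray under and in front of the gate, fixed to the chute, inside 193 x 238 mm (x, y), rim 45 mm above the bench; axes as the chute's
- ball0_center (a point): centre of a wooden ball of 28 mm diameter; the three balls wait in the right-hand lane against the gate and roll out by themselves when it opens
- ball1_center (a point): centre of a wooden ball of 28 mm diameter; the three balls wait in the right-hand lane against the gate and roll out by themselves when it opens
- ball2_center (a point): centre of a wooden ball of 28 mm diameter; the three balls wait in the right-hand lane against the gate and roll out by themselves when it opens
- glue_bottle: white glue bottle, 52 mm across, 150 mm tall; origin under its middle; a bystander, to be left alone
- screw_jar: glass jar of 64 mm diameter, 85 mm tall; origin under its middle; a bystander, to be left alone
- pencil_cup: empty blue-glazed cup, 72 mm across, 90 mm tall; origin under its middle; a bystander, to be left alone
- sanding_block: cork sanding block 110 x 60 x 35 mm; origin under its middle; a bystander, to be left alone
- offcut: wooden offcut 130 x 45 x 28 mm lying flat; origin under its middle; a bystander, to be left alone
- screwdriver: screwdriver lying on the bench; origin on the bench under it; a bystander, to be left alone
- hammer: hammer lying on the bench; origin on the bench under it; a bystander, to be left alone

How it is judged:
On the way, in this order (a step that is already met when the one before it is completed fails the run):
1. the bolt is lifted clear of the keeper's lip while it is still in the keeper (value of joint lift above 0.0075 m and value of joint draw below 0.034 m), for 0.1 s.
2. the bolt is pulled out of the keeper (value of joint draw above 0.036 m), for 0.1 s.
3. the gate is ajar (value of joint gate above 0.28 rad), for 0.2 s.
At the end, for the whole second after the job is handed in: The gripper still holds the bolt, pulled out of the keeper (draw above 36 mm), and with it the gate, still, between 0.28 and 0.65 rad (7 to 16 cm open at the free edge); all three balls lie in the tray (value of joint gate between 0.28 and 0.65 rad and velocity of joint gate between -0.1 and 0.1 rad/s and value of joint draw above 0.036 m and contact force between the fingers and bolt above 1.5 N and x of ball0_center in the frame of tray_in between -0.1 and 0.1 m and y of ball0_center in the frame of tray_in between -0.125 and 0.125 m and height (world z) of each of ball0_center, ball1_center, ball2_center below 0.05 m and x of ball1_center in the frame of tray_in between -0.1 and 0.1 m and y of ball1_center in the frame of tray_in between -0.125 and 0.125 m and x of ball2_center in the frame of tray_in between -0.1 and 0.1 m and y of ball2_center in the frame of tray_in between -0.125 and 0.125 m); the arm keeps its last pose, push and grip.
It fails at once if the bolt is forced against the keeper (over 40 N) (contact force between bolt and keeper above 40 N).
It fails at once if the gate is forced open with the bolt still in the keeper (value of joint gate above 0.08 rad and value of joint draw below 0.025 m).
It fails at once if the gate is thrown open past 0.9 rad (value of joint gate above 0.9 rad).
It fails at once if a bystander is disturbed (moved over 30 mm) (distance of any of glue_bottle, screw_jar, pencil_cup, sanding_block, offcut, screwdriver, hammer from where it was at the start of the episode above 0.03 m).
It also fails if it takes over 38 s, if anything falls off the work surface, if the arm or the gripper's body presses on something with over 40 N, if the wrist force passes 120 N, or if a joint passes its speed limit or range.

## Robot

A 7-joint arm with a two-finger parallel gripper is mounted at the origin on the work surface. World frame = base frame: x ahead of the robot, y to its left, z up, the work surface at z = 0. Lengths are in m, angles in rad, forces in N, time in s.
With the tool pointing down it reaches from about 0.375 to 0.925 m from the base axis. Payload 3.1 kg.
Tool frame: the origin (TCP) lies on the centre line of the jaws, within the pads' length; the fingertips stand 17 mm ahead of it and the grasp point (between the pads) lies 2 mm behind it (tip_reach is the distance from the TCP to the fingertips, in m); x points along the fingers, y is the direction in which the jaws open and shut, and the axes are right-handed (so a half turn about x gives the same grasp; the last joint's range is limited). The gripper opens to 85 mm and grips with 20 to 120 N. Pads are 22 mm wide; open, the fingers measure 114 mm over their backs; the gripper's body (76 mm by 85 mm) begins 54 mm behind the grasp point. The pads swing forward as they close: fully open they stand 13 mm farther back than shut.
Start: joints at [-1.336, 0.383, 0.044, 1.598, -0.018, 1.161, -0.05], TCP at [0.212, 0.614, 0.248] pointing down, gripper open.
Joint ranges: [-2.61, 2.61], [-0.41, 2.15], [-1.48, 1.57], [0, 2.5], [-1.57, 4.71], [0.05, 1.97], [-2.85, 2.85]. Speed limits (rad/s): [2.79, 2.79, 3.14, 3.14, 3.14, 3.14, 3.14].

## Interface

Orientations are given as a unit quaternion [x, y, z, w].
In Python, from workcell import get_obs, get_image, camera_params, hand_in, tip_reach gives the robot as it stands.
- The arm moves only by the shell command python3 -m pendant 'ROWS' [OPENING] [FORCE]. ROWS is a JSON object of lists of equal length, an entry for each row: "travel": the shift along the tool's x, y, z in mm, a list of three; "dr": the turn, a rotation vector about the tool's x, y, z in rad, a list of three. A call has 1 to 10 rows; each row is the pose to reach, as a shift and turn from the pose measured when the call began, along the tool's axes at that moment; what a row does not reach only later rows make up. A row lasts 1/8 s, in which the tool goes at most 62.5 mm and 10.7 degrees, less where a joint would pass 70% of its speed; a pose out of reach is approached as far as the arm can. A call with a gripper value outside its range is refused whole. OPENING is the opening, from 0 (shut) to 1 (fully open), set as the call begins (- or left out, the last holds). The fingers move at their own pace and stop on an object; FORCE is the grip in N (left out, the last holds). Time passes only in rows, so rows that repeat a pose let the fingers close. It gives the time, the measured TCP pose, the force and the opening at its end, in the units of the state.
- get_obs(): the state, without advancing time (a new reading comes with each control period).
- get_image(name): name is "scene" or "top" or "wrist"; returns the picture (480x640x3 uint8, blue, green, red); there is no depth.
- camera_params(name): a dict with "fx", "fy", "cx", "cy" (pixels), "rvec" (rotation vector, rad) and "tvec" (3), from world to camera coordinates, as OpenCV has them; the wrist camera has in their place "T_tool_cam" (4x4, takes a point from camera to tool coordinates, whose origin is the TCP and whose axes are the tool frame's). Camera axes: x right, y down, z forward; pixel columns grow to the right and rows downward; lengths in m; the calibration is good to about 2 mm. The wrist camera is an equidistant fisheye: a pixel r from the principal point sees the ray r / f radians off the axis. A picture is of the moment at which its call begins: read the wrist's pose just before it. camera_params takes no time and is no camera call.
- hand_in(): hands the job in, once; it reports no verdict.
The state is a dict: "time": time; "joint_positions": joint angles; "dq": joint speeds; "tau": joint torques, N m; "tcp_pos": TCP position; "orientation": TCP orientation; "force": force on the tool from outside, world axes, zero at the start; "wrist_torque": the same for the moment, N m; "opening": finger opening in m.
Only numpy, scipy, OpenCV 4.12 (cv2) and the standard library are available. Lean on these libraries where they do the work, as an engineer would, in place of code of your own. Each camera call takes 0.05 s, during which the arm holds its last target. There are 200 camera calls.

## Working session

There is one attempt and no reset: what is moved stays moved. The work goes in short steps, Python scripts to look and compute and a shell command to move; the robot and the scene stay as the last step left them, time stands still between calls to the robot, and variables do not carry over. Pictures are saved under pics/ and viewed, about 8 in all and at most 12, crops included, and the job is handed in when it is done.

```bash
mkdir -p pics; cat > h.py <<'E'
import numpy as np, cv2
from scipy.spatial.transform import Rotation as R
from workcell import *
def ray(cam,u,v):
    p=camera_params(cam); Rm=R.from_rotvec(np.ravel(p["rvec"])).as_matrix(); t=np.ravel(p["tvec"])
    d=Rm.T@np.array([(u-p["cx"])/p["fx"],(v-p["cy"])/p["fy"],1]); return -Rm.T@t,d/np.linalg.norm(d)
def onz(cam,u,v,z):
    o,d=ray(cam,u,v); return o+d*(z-o[2])/d[2]
def tri(a,b):
    (o1,d1),(o2,d2)=a,b
    s=np.linalg.lstsq(np.c_[d1,-d2],o2-o1,rcond=None)[0]
    p,q=o1+s[0]*d1,o2+s[1]*d2
    return (p+q)/2,np.linalg.norm(p-q)
E
python3 - <<'E'
from h import *
o=get_obs(); print(o)
for n in("scene","top"):
    cv2.imwrite(f"pics/{n}0.png",get_image(n)); print(n,ray(n,320,240))
print(R.from_quat(o["orientation"]).as_matrix().round(3), camera_params("wrist"))
E
```

```text
{'time': 0.0, 'joint_positions': array([-1.33578552,  0.38387548,  0.04384781,  1.59960611, -0.01788546,
        1.16119435, -0.04993022]), 'dq': array([ 7.00172911e-04, -1.01326107e-03,  4.26743434e-05,  6.43051385e-06,
       -6.65522115e-05,  2.13767352e-05,  6.26449564e-04]), 'tau': array([-5.41600875e-04, -4.33457744e+01,  1.02438860e+00, -2.49513048e+01,
        1.06839483e-02,  1.13300691e-02, -1.60755462e-05]), 'tcp_pos': array([0.21207351, 0.61346384, 0.24684629]), 'orientation': array([ 0.11616329,  0.69744079, -0.11805542,  0.69724124]), 'force': array([ 0.53987451, -0.06256627, -0.02316329]), 'wrist_torque': array([-0.00166959, -0.02602122,  0.02719069]), 'opening': 0.08553072262661454}
scene (array([1.25715837, 0.18673642, 0.76930466]), array([-0.73928688, -0.17157823, -0.65116497]))
top (array([0.28319399, 0.05008261, 1.37404506]), array([ 0.19820951, -0.02491074, -0.97984307]))
[[-0.001  0.327  0.945]
 [-0.003  0.945 -0.327]
 [-1.    -0.003  0.   ]] {'fx': 371.64829954431775, 'fy': 371.64829954431775, 'cx': 318.55504910210556, 'cy': 238.00934180175955, 'T_tool_cam': array([[-1.73886658e-04, -3.15147972e-01,  9.49042531e-01,
        -1.24871680e-01],
       [ 9.99999923e-01,  2.78261756e-04,  2.75625448e-04,
         9.14951931e-04],
       [-3.50945042e-04,  9.49042506e-01,  3.15147900e-01,
        -8.14626080e-02],
       [ 0.00000000e+00,  0.00000000e+00,  0.00000000e+00,
         1.00000000e+00]])}
```

View pics/scene0.png

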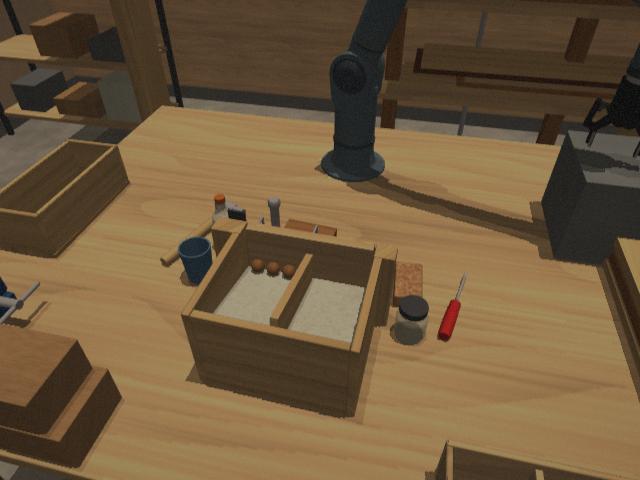

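View pics/top0.png

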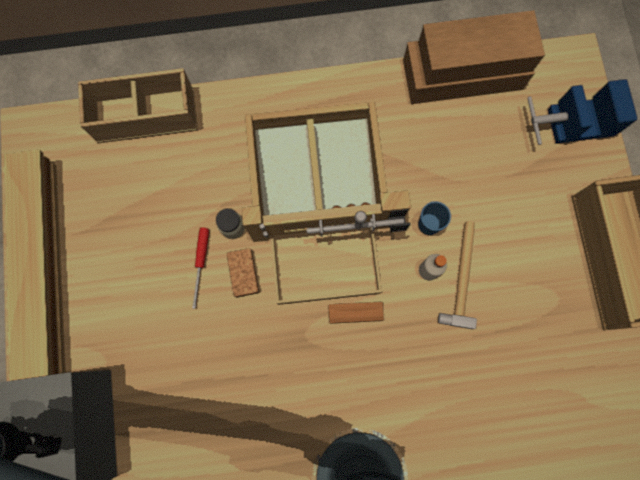

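The scene view shows the handle button at about (274,202), with the balls at (257–289,268). The top view shows the button at about (361,217), the rod running (307,231)–(408,223), and the chute's back top edge running (247,115)–(377,103).

```bash
python3 - <<'E'
from h import *
P,e=tri(ray("scene",274,202),ray("top",361,217)); print("knob",P,e)
f=lambda a,z:onz("top",*a,z)
for n,a,b,z in (("back",(247,115),(377,103),.19),("rod",(307,232),(408,223),.15),("trayfront",(281,302),(381,291),.045),("tray side L",(281,302),(274,240),.045)):
    A,B=f(a,z),f(b,z); d=B-A; print(n,A,B,np.linalg.norm(d),np.degrees(np.arctan2(d[1],d[0])))
print("onz .24",f((361,217),.24), onz("scene",274,202,.235))
im=cv2.imread("pics/top0.png")[90:310,230:470]; a=cv2.resize(im,None,fx=2.5,fy=2.5,interpolation=2)
cv2.imwrite("pics/c0.png",a)
E
```

```text
knob [ 0.55168525 -0.07042868  0.22907177] 0.0008305252916187292
back [0.83002998 0.1438116  0.19      ] [ 0.81855723 -0.15089563  0.19      ] 0.29493045706628235 -92.229358916379
rod [0.55278359 0.04518147 0.15      ] [ 0.54233982 -0.18113526  0.15      ] 0.2265575736824541 -92.6421362532578
trayfront [0.41677707 0.12772756 0.045     ] [ 0.41026838 -0.10995552  0.045     ] 0.23777218160738525 -91.56859000539534
tray side L [0.41677707 0.12772756 0.045     ] [0.56720747 0.12622904 0.045     ] 0.15043786559794464 -0.570734786033228
onz .24 [ 0.54923242 -0.06968029  0.24      ] [ 0.55941548 -0.06718182  0.235     ]
```

View pics/c0.png

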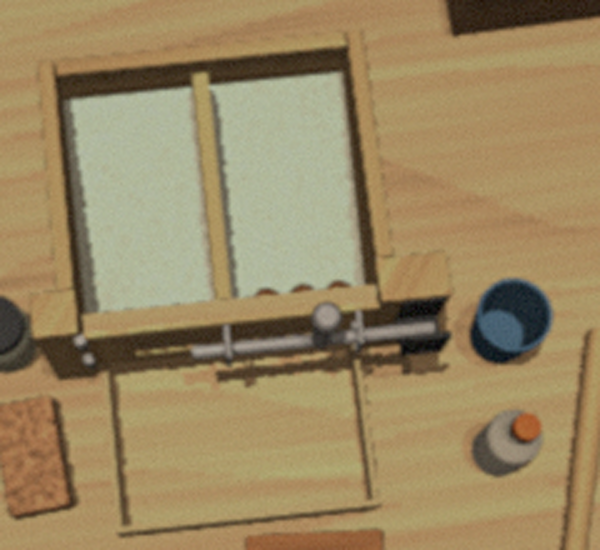

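The button triangulates to (0.551,-0.070,0.229), with a 0.8 mm gap between rays and a plausible height. The chute yaw is about -2.2°. I'll go above the handle at TCP z 0.30.

```bash
python3 -m pendant '{"travel":[[-30,-30,30],[-53,-70,71],[-53,-110,112],[-53,-150,152],[-53,-190,193],[-53,-230,233],[-53,-270,274],[-53,-310,315],[-53,-350,355],[-53,-390,396]],"dr":[[0,0,0],[0,0,0],[-0.1,0,0],[-0.2,0,0],[-0.295,0,0],[-0.295,0,0],[-0.295,0,0],[-0.295,0,0],[-0.295,0,0],[-0.295,0,0]]}'
cat > m.py <<'E'
import sys; from h import *
o=get_obs(); M=R.from_quat(o["orientation"]).as_matrix(); t=np.array(eval(sys.argv[1]))
yaw=np.degrees(np.arctan2(M[1,1],M[0,1])); print("t",o["time"],"tcp",o["tcp_pos"].round(4),"F",o["force"].round(2),"op",o["opening"],"yaw",yaw)
print("travel mm",(M.T@(t-o["tcp_pos"])*1000).round(1),"tool x",M[:,0].round(3))
E
python3 m.py [.5505,-.070,.30]
```

```text
time: 1.35
tcp_pos: [0.4591, 0.1139, 0.3007]
orientation: [0.013, 0.707, -0.014, 0.707]
force: [0.3, 0.5, -0.5]
opening: 0.0854
t 1.35 tcp [0.4591 0.1139 0.3007] F [ 0.28  0.49 -0.51] op 0.0853902300360945 yaw 87.85573232385488
travel mm [   1.  -180.4   98.2] tool x [-0.001 -0.002 -1.   ]
```

```bash
python3 -m pendant '{"travel":[[0,-45,25],[0,-90,49],[0,-135,74],[0,-180,98],[0,-180,98],[0,-180,98]],"dr":[[0,0,0],[0,0,0],[0,0,0],[0,0,0],[0,0,0],[0,0,0]]}'
python3 m.py [.5505,-.070,.30]; python3 - <<'E'
from h import *
cv2.imwrite("pics/w1.png",get_image("wrist"))
E
```

```text
time: 2.1
tcp_pos: [0.5498, -0.0691, 0.3003]
orientation: [0.013, 0.708, -0.014, 0.706]
force: [0.1, 0.7, -0.1]
opening: 0.0854
t 2.1 tcp [ 0.5498 -0.0691  0.3003] F [ 0.13  0.69 -0.08] op 0.08539961627295724 yaw 87.84283284124733
travel mm [ 0.3 -0.9  0.7] tool x [-0.002 -0.001 -1.   ]
```

View pics/w1.png

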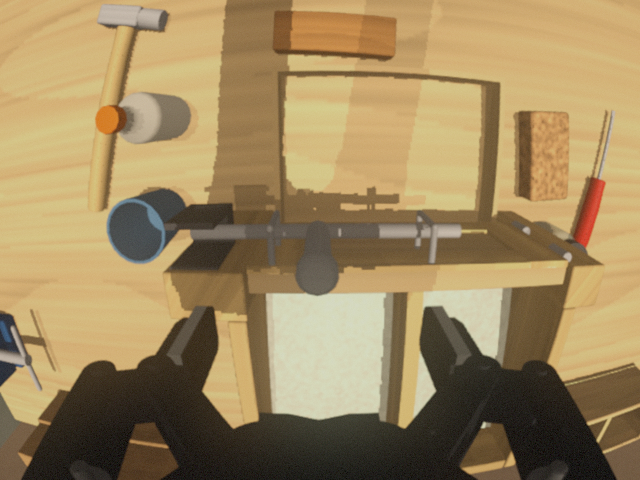

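The wrist view shows the handle button centred at about (317,275), with the rod level in the picture, so the yaw is right. Both fingers are clear of everything.

```bash
cat >> h.py <<'E'
def wray(u,v,o):
    p=camera_params("wrist"); T=p["T_tool_cam"]; x,y=(u-p["cx"])/p["fx"],(v-p["cy"])/p["fy"]; r=np.hypot(x,y)
    d=np.array([x*np.sin(r)/r,y*np.sin(r)/r,np.cos(r)]); M=R.from_quat(o["orientation"]).as_matrix()
    return o["tcp_pos"]+M@T[:3,3], M@T[:3,:3]@d
def wonz(u,v,z,o):
    c,d=wray(u,v,o); return c+d*(z-c[2])/d[2]
E
python3 - <<'E'
from h import *
o=get_obs()
print("button",wonz(317,273,.234,o)); print("shaft mid",wonz(317,240,.18,o))
a,b=wonz(192,231,.15,o),wonz(461,231,.15,o); print("rod",a,b,np.linalg.norm(a-b),np.degrees(np.arctan2(*(b-a)[1::-1])))
# knob triangulated wrist/top
print(tri(wray(317,273,o),ray("top",361,217)),tri(wray(317,273,o),ray("scene",274,202)))
E
```

```text
button [ 0.55271681 -0.06809455  0.234     ]
shaft mid [ 0.55127979 -0.06830351  0.18      ]
rod [ 0.55020734 -0.1694155   0.15      ] [0.55779167 0.04874005 0.15      ] 0.21828734091625024 88.00887545149438
(array([ 0.54734954, -0.06838182,  0.24692319]), np.float64(0.0012250335791653317)) (array([ 0.55416649, -0.06860407,  0.23100937]), np.float64(0.000928912977200024))
```

```bash
python3 -m pendant '{"travel":[[25,1,2],[55,1,2],[85,1,2],[85,1,2],[85,1,2]],"dr":[[0,0,0],[0,0,0],[0,0,0],[0,0,0],[0,0,0]]}' && python3 m.py [.552,-.068,.215] && python3 -m pendant '{"travel":[[0,0,0],[0,0,0],[0,0,0],[0,0,0],[0,0,0],[0,0,0]],"dr":[[0,0,0],[0,0,0],[0,0,0],[0,0,0],[0,0,0],[0,0,0]]}' 0 60 && python3 m.py [.552,-.068,.215]
```

```text
time: 2.78
tcp_pos: [0.5523, -0.0662, 0.2164]
orientation: [0.012, 0.707, -0.012, 0.707]
force: [0.2, -0.1, 0.6]
opening: 0.0855
t 2.775 tcp [ 0.5523 -0.0662  0.2164] F [ 0.21 -0.08  0.59] op 0.08547161462281394 yaw 88.06745763824031
travel mm [ 1.4 -1.8 -0.2] tool x [-0.001 -0.001 -1.   ]
time: 3.52
tcp_pos: [0.5528, -0.0665, 0.2171]
orientation: [0.012, 0.707, -0.012, 0.707]
force: [-0.8, -0.7, 5.2]
opening: 0.0231
t 3.525 tcp [ 0.5528 -0.0665  0.2171] F [-0.81 -0.69  5.18] op 0.02307802715817718 yaw 88.05225744892083
travel mm [ 2.1 -1.5 -0.7] tool x [ 0.    -0.001 -1.   ]
```

```bash
python3 -m pendant '{"travel":[[0,0,0],[0,0,0],[0,0,0]],"dr":[[0,0,0],[0,0,0],[0,0,0]]}' && python3 m.py [.552,-.068,.215];  python3 - <<'E'
from h import *
cv2.imwrite("pics/w2.png",get_image("wrist")[180:480,120:520])
E
```

```text
time: 3.9
tcp_pos: [0.5528, -0.0665, 0.2171]
orientation: [0.012, 0.707, -0.012, 0.707]
force: [-0.5, -0.3, 3.9]
opening: 0.0231
t 3.9 tcp [ 0.5528 -0.0665  0.2171] F [-0.5  -0.25  3.89] op 0.02305183473549598 yaw 88.04690434636393
travel mm [ 2.1 -1.5 -0.7] tool x [ 0.    -0.001 -1.   ]
```

View pics/w2.png

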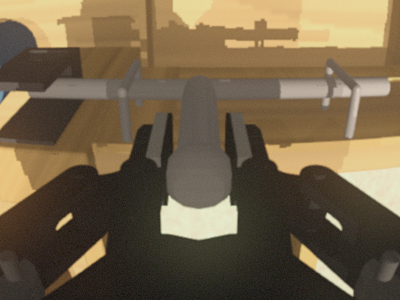

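The wrist crop shows the handle held between both pads at the button, with the shaft upright and nothing else touched. Next I'll lift 15 mm.

```bash
python3 -m pendant '{"travel":[[-3,0,0],[-7,0,0],[-11,0,0],[-15,0,0],[-15,0,0],[-15,0,0]],"dr":[[0,0,0],[0,0,0],[0,0,0],[0,0,0],[0,0,0],[0,0,0]]}' - 80 && python3 m.py [.5528,-.0665,.2321]; python3 - <<'E'
from h import *
cv2.imwrite("pics/w3.png",get_image("wrist")[180:480,120:520])
E
```

```text
time: 4.7
tcp_pos: [0.5524, -0.0664, 0.2319]
orientation: [0.012, 0.707, -0.012, 0.707]
force: [-1.1, -0.8, -3.1]
opening: 0.0223
t 4.7 tcp [ 0.5524 -0.0664  0.2319] F [-1.06 -0.78 -3.15] op 0.022331870896444495 yaw 88.0507468515658
travel mm [-0.2 -0.1  0.4] tool x [-0.001 -0.001 -1.   ]
```

View pics/w3.png

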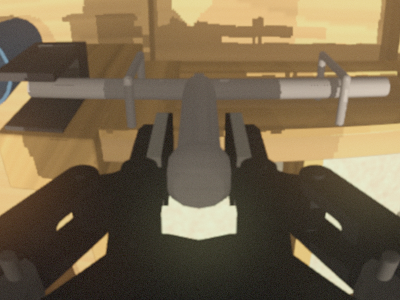

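The bolt came up with the gripper: the handle looks unchanged between the pads, the rod sits higher in its loops, and the force reads -3 N, which is the bolt's weight. Now I'll pull it sideways in steps.

```bash
python3 -m pendant '{"travel":[[0,3,0],[0,7,0],[0,11,0],[0,15,0],[0,15,0]],"dr":[[0,0,0],[0,0,0],[0,0,0],[0,0,0],[0,0,0]]}' && python3 m.py [.554,-.0215,.232]
```

```text
time: 5.38
tcp_pos: [0.5529, -0.0504, 0.2318]
orientation: [0.012, 0.707, -0.012, 0.707]
force: [-1.7, -0.6, -3.1]
opening: 0.0224
t 5.375 tcp [ 0.5529 -0.0504  0.2318] F [-1.7  -0.6  -3.07] op 0.022409753453443683 yaw 88.1130574978375
travel mm [-0.2 28.9  0.1] tool x [-0.001  0.    -1.   ]
```

```bash
python3 -m pendant '{"travel":[[0,5,0],[0,10,0],[0,15,0],[0,20,0],[0,25,0],[0,29,0],[0,29,0],[0,29,0]],"dr":[[0,0,0],[0,0,0],[0,0,0],[0,0,0],[0,0,0],[0,0,0],[0,0,0],[0,0,0]]}' && python3 m.py [.554,-.0215,.232]; python3 - <<'E'
from h import *
o=get_obs(); im=get_image("wrist"); cv2.imwrite("pics/w4.png",im[130:480,60:600])
E
```

```text
time: 6.38
tcp_pos: [0.5539, -0.0205, 0.2317]
orientation: [0.012, 0.707, -0.011, 0.707]
force: [-1.3, 0.5, -3.0]
opening: 0.0227
t 6.375 tcp [ 0.5539 -0.0205  0.2317] F [-1.33  0.49 -3.03] op 0.022749886452924813 yaw 88.13769515476386
travel mm [-0.3 -1.   0.2] tool x [-0.001  0.002 -1.   ]
```

View pics/w4.png

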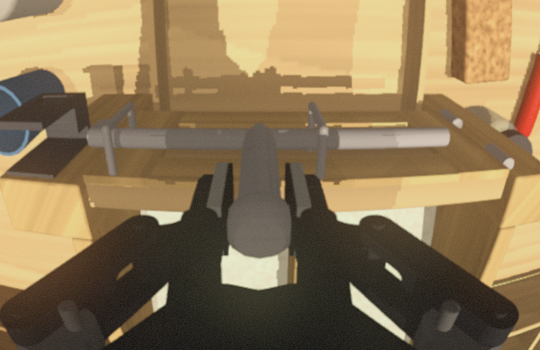

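The wrist crop shows the bolt's nose end, at about (88,138), clear of the keeper at the left. The handle is still held and the force is only its weight. The draw is about 46–54 mm. Next is the swing along the hinge arc, radius 165 mm along the gate and 28 mm off it, with the tool turning with the gate to 0.42 rad.

```bash
python3 -m pendant '{"travel":[[0,2,-8],[0,4,-16],[0,6,-24],[0,9,-32],[0,12,-40],[0,16,-48],[0,20,-56],[0,26,-65],[0,26,-65],[0,26,-65]],"dr":[[0.05,0,0],[0.1,0,0],[0.15,0,0],[0.2,0,0],[0.25,0,0],[0.3,0,0],[0.36,0,0],[0.42,0,0],[0.42,0,0],[0.42,0,0]]}' && python3 -m pendant '{"travel":[[0,0,0],[0,0,0],[0,0,0],[0,0,0],[0,0,0],[0,0,0],[0,0,0],[0,0,0]],"dr":[[0,0,0],[0,0,0],[0,0,0],[0,0,0],[0,0,0],[0,0,0],[0,0,0],[0,0,0]]}'; python3 m.py [.49,.003,.232]; python3 - <<'E'
from h import *
a=get_image("wrist"); b=cv2.resize(get_image("top")[150:310,240:440],None,fx=3,fy=3,interpolation=2)
c=np.zeros((480,1000,3),np.uint8); c[:,:400]=a[60:460,80:520][:,:,:].copy()[:0].sum() if 0 else cv2.resize(a,(400,480)); c[:,400:]=b
cv2.imwrite("pics/w5.png",cv2.resize(c,(800,384)))
E
```

```text
time: 7.68
tcp_pos: [0.4913, 0.0072, 0.2326]
orientation: [0.159, 0.688, -0.158, 0.69]
force: [2.6, -0.6, -3.1]
opening: 0.0228
time: 8.68
tcp_pos: [0.4913, 0.0072, 0.2326]
orientation: [0.159, 0.688, -0.158, 0.69]
force: [1.7, -0.1, -2.6]
opening: 0.0224
t 8.675 tcp [0.4913 0.0072 0.2326] F [ 1.67 -0.11 -2.56] op 0.022409134510805107 yaw 64.09327115883389
travel mm [ 0.6 -4.4  0.7] tool x [ 0.003  0.002 -1.   ]
```

View pics/w5.png

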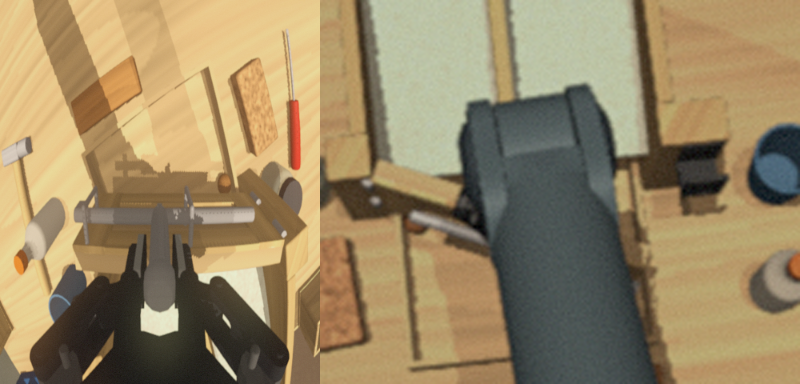

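The gate stands ajar, and the top view has its far end at about (375,170). One ball shows in the tray at its left wall, at wrist (225,182). The other two are hidden or still rolling, so I'll wait and look again.

```bash
python3 -m pendant '{"travel":[[0,0,0],[0,0,0],[0,0,0],[0,0,0],[0,0,0],[0,0,0],[0,0,0],[0,0,0],[0,0,0],[0,0,0]],"dr":[[0,0,0],[0,0,0],[0,0,0],[0,0,0],[0,0,0],[0,0,0],[0,0,0],[0,0,0],[0,0,0],[0,0,0]]}'; python3 - <<'E'
from h import *
o=get_obs(); w=get_image("wrist"); np.save("w.npy",w); s=get_image("scene")
c=np.zeros((600,800,3),np.uint8)
c[:,:]=0; c[:330,:480]=cv2.resize(w[150:370,80:400],(480,330)); c[330:600,:480]=cv2.resize(s[190:325,170:410],(480,270))
c[:480,480:]=cv2.resize(get_image("top")[200:310,260:400],(320,251))[0:0].sum() if 0 else 0
c[:251,480:]=cv2.resize(get_image("top")[200:310,260:400],(320,251))
cv2.imwrite("pics/w6.png",c)
E
```

```text
time: 10.02
tcp_pos: [0.4912, 0.0072, 0.2326]
orientation: [0.159, 0.688, -0.158, 0.69]
force: [3.0, 0.0, -2.9]
opening: 0.0223
```

View pics/w6.png

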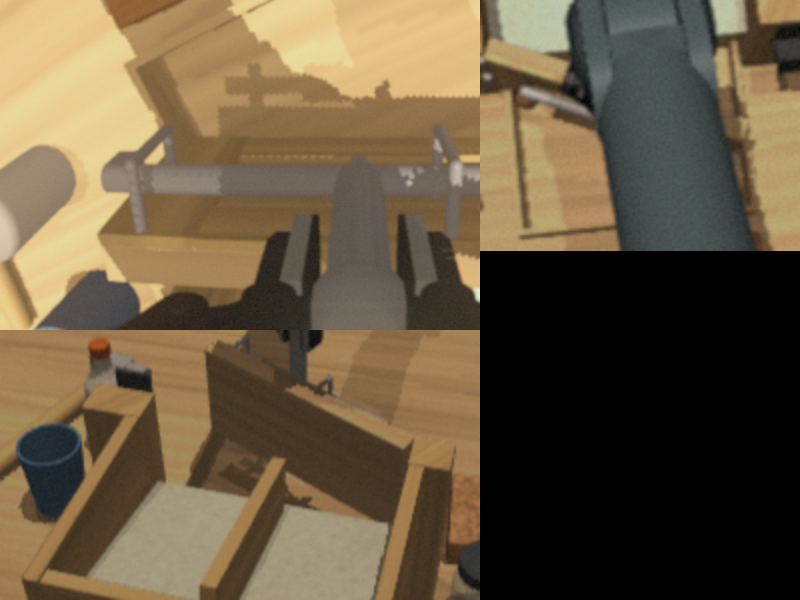

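The scene view shows both lanes empty, and the gate is held open by the handle. I'll check the left part of the tray, where the ball was.

```bash
python3 - <<'E'
from h import *
w=np.load("w.npy"); cv2.imwrite("pics/w7.png",cv2.resize(w[190:330,200:480],(800,400),interpolation=2))
o=get_obs()
hsv=cv2.cvtColor(w,cv2.COLOR_BGR2HSV); print(hsv[228,360])
m=cv2.inRange(hsv,(5,130,60),(14,255,190)); n,_,s,c=cv2.connectedComponentsWithStats(m)
for i in range(1,n):
    if s[i,4]>25: print(s[i],c[i].round(),wonz(*c[i],.025,o).round(3))
E
```

```text
[ 16 131 146]
[462  98  16  17  72] [470. 106.] [0.464 0.178 0.025]
[ 142  101   85   65 1430] [181. 131.] [ 0.369 -0.072  0.025]
[474 120   8  13  26] [477. 125.] [0.483 0.178 0.025]
[479 125  15  25  98] [485. 138.] [0.498 0.181 0.025]
[577 125  18  87 703] [583. 166.] [0.569 0.288 0.025]
[489 150  14  22  82] [495. 161.] [0.522 0.183 0.025]
[177 152  13   8  34] [183. 155.] [ 0.39  -0.082  0.025]
[158 154  10  14  43] [162. 160.] [ 0.383 -0.103  0.025]
[492 169  15  17  75] [499. 177.] [0.539 0.182 0.025]
[500 181  11  13  36] [505. 187.] [0.551 0.185 0.025]
[436 220  26  21 158] [447. 233.] [0.568 0.111 0.025]
[ 32 313  24  28 297] [ 46. 323.] [ 0.468 -0.376  0.025]
```

View pics/w7.png

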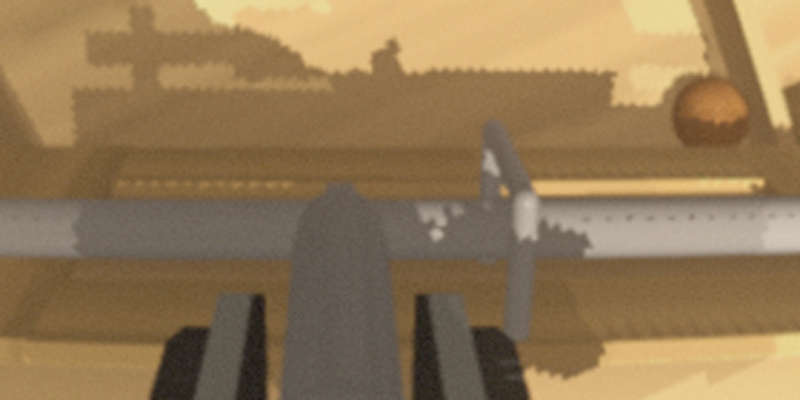

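One ball lies in the tray near its left wall, at (0.568,0.111), and the tray wall is at y≈0.127. The other two must be hidden under the gate or chute, so I'll check a brightened scene crop for balls stuck in the gap.

```bash
python3 - <<'E'
from h import *
s=get_image("scene")[225:305,225:375]; s=np.clip(255*(s/255.)**.5,0,255).astype(np.uint8)
cv2.imwrite("pics/s7.png",cv2.resize(s,(800,427),interpolation=2))
E
```

```text
(no output)
```

View pics/s7.png

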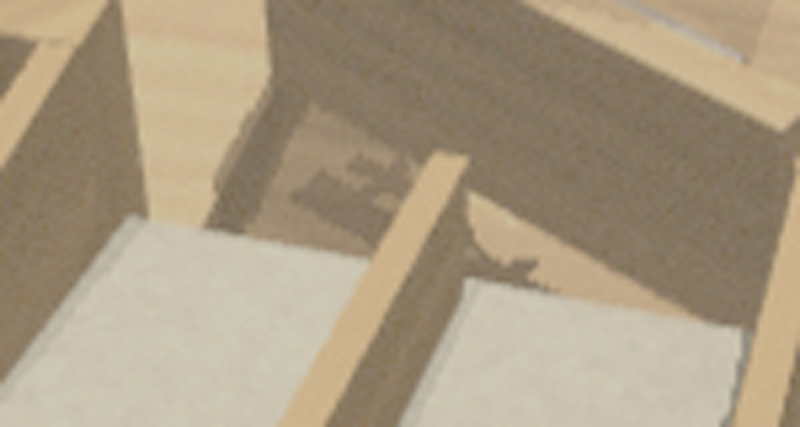

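The lanes and the gap behind the gate hold no balls, and none are loose on the bench. The tool has turned 0.42 rad with the gate and the pose is steady, so I'll hand in.

```bash
python3 -c "
from workcell import *
o=get_obs();print(o['time'],o['opening'],o['force'],o['tcp_pos']);print(hand_in())"
```

```text
10.225 0.022236115781686754 [ 2.03041067 -0.2639214  -2.53883699] [0.4912703  0.00723267 0.2326083 ]
the job is handed in; nothing more can be done
None
```

I let the balls out and handed the job in at 10.2 s, with the gripper still on the bolt's handle and the gate held ajar. Only one of the three balls could be seen in the tray; the other two I infer are there.

- **Bolt:** I gripped the upright handle from above (80 N) and lifted it 15 mm. I then pulled it about 46 mm sideways while it stayed lifted. The force stayed around the bolt's own weight of 3 N, and the wrist picture showed its nose clear of the keeper.
- **Gate:** I swung it along the hinge arc to about 0.42 rad, judged from how far the tool moved and turned. That is about 10 cm open at the free edge. At the last reading the pose was steady, the spring pull was about 2 N and the fingers were 22 mm apart.
- **Grip:** The pads hold the handle at its button rather than on the shaft below it. It did not slip at any point.
- **Balls:** The scene view shows both lanes and the gap behind the gate empty. The ball I can see lies in the tray near its left wall. The other two are not directly visible: I take them to be at the back of the tray, under the edge of the lanes. None showed up on the bench.
- **Other things on the bench:** Nothing looked moved in the pictures; I did not measure their positions again.

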